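# Hook the cleated bar board over the table edge

### The arm

A 6-joint arm with a two-finger parallel gripper is mounted at the origin on a cart in front of the work surface, level with it; the furniture and walls round the work are solid. World frame = base frame: x ahead of the robot, y to its left, z up, the work surface at z = 0. Lengths are in m, angles in rad, forces in N, time in s.
With the tool pointing down it reaches from about 0.325 to 0.9 m from the base axis. Payload 3.5 kg.
Tool frame: the origin (TCP) lies midway between the tips of the shut fingers; the grasp point (between the pads) lies 19 mm behind it (env.grasp_offset is the distance from the TCP to the grasp point, in m); z points along the fingers, y is the line along which they close (so a half turn about z gives the same grasp; the last joint's range is limited). The gripper opens to 85 mm and grips with 20 to 120 N. Pads are 22 mm wide; open, the fingers measure 114 mm over their backs; the gripper's body (76 mm by 85 mm) begins 54 mm behind the grasp point. The pads swing forward as they close: fully open they stand 13 mm farther back than shut.
Start: joints at [1.016, 0.276, -0.026, 1.268, 0, 1.467], TCP at [0.273, 0.562, 0.231] pointing down, gripper open.
Joint ranges: [-3.12, 3.12], [-0.85, 1.88], [-1.08, 1.24], [-1.95, 2.15], [-1.57, 1.53], [-3.14, 3.14]. Speed limits (rad/s): [2.57, 2.57, 3.14, 3.14, 3.14, 3.14].

### API

Orientations are given as a 3x3 rotation matrix whose columns are the frame's x, y, z axes.
In Python, from bench import env gives the robot as it stands.
- The arm moves only by the shell command python3 -m inch 'ROWS' [FORCE]. ROWS is JSON, a list of rows, each a list of 5 numbers: the shift along the world's x, y, z as a fraction of full scale, then the turn about the world's z as a fraction of full scale, then the gripper command: -1 is fully open, 1 is shut, values between are in proportion. In form: [[dx, dy, dz, yaw, jaw], ...]. A call has 1 to 5 rows; each row shifts and turns the commanded pose from where the row before left it; what a row does not reach is not made up. Full scale, the value 1, is 2 cm for a shift and 4 degrees for a turn. A row lasts 1/10 s, in which the tool goes at most 50 mm and 8.59 degrees, less where a joint would pass 70% of its speed; a pose out of reach is approached as far as the arm can. A call with a number of a shift or a turn outside -1 to 1 is refused whole. A call with a gripper value outside its range is refused whole. The fingers move at their own pace and stop on an object; FORCE is the grip in N (left out, the last holds). Time passes only in rows, so rows that do not move let the fingers close. It gives the time, the measured TCP pose, the force, the opening and the grip force at its end, in the units of the state.
- env.state(): the state, without advancing time (a new reading comes with each control period).
- env.snapshot(name): name is "scene" or "top" or "wrist"; returns the picture (400x640x3 uint8, red, green, blue); there is no depth.
- env.camera_info(name): a dict with "fx", "fy", "cx", "cy" (pixels), "extrinsics" (4x4, takes a point from camera to world coordinates); the wrist camera has in their place "hand_eye" (4x4, takes a point from camera to tool coordinates, whose origin is the TCP and whose axes are the flange's). Camera axes: x right, y down, z forward; pixel columns grow to the right and rows downward; lengths in m; the calibration is good to about 2 mm. A picture is of the moment at which its call begins: read the wrist's pose just before it. camera_info takes no time and is no camera call.
- env.hand_in(): hands the job in; it is judged then, once.
The state is a dict: "t": time; "q": joint angles; "qvel": joint speeds; "tau": joint torques, N m; "tcp_pos": TCP position; "orientation": TCP orientation; "ft_force": force on the tool from outside, world axes, zero at the start; "torque": the same for the moment, N m; "grip_width": opening from 0.0 (shut) to 1.0 (fully open); "finger_force": force on a finger pad.
Only numpy, scipy, OpenCV 4.12 (cv2) and the standard library are available. Lean on these libraries where they do the work, as an engineer would, in place of code of your own. Each camera call takes 0.05 s, during which the arm holds its last target. There are 200 camera calls.

### The job

The small dark cutting board with a hook cleat under its front was put down short of the table's front edge, so it rests tipped up on its cleat. With a fingertip in its hand slot, drag it toward you until the cleat drops over the front edge of the table, then gently push it back until the cleat bears snug and square against the edge and the board lies flat, its front jutting out for sweeping scraps into a pan. Never grip, press hard on or lift the board, and leave the things standing around it where they are.

Things in the scene. Friction and masses are not known exactly. Their poses are not given: they have to be found in the camera images.
- bar_board: dark wooden board, 140 mm deep (its x) x 200 wide (its y) x 12 thick, about 0.24 kg. Origin: centre of its underside; z out of its top, x from front edge (nearest the robot) to back edge. At the start it leans on its cleat, front high, back edge down, tilt about 0.19 rad, yaw within 0.1 of square; its front may jut over the edge a little, its cleat does not. Free to slide and turn
- cleat (a point): middle of the cleat's inner (rear, bearing) face, 9 mm below the board's underside. The cleat, 16 mm thick (x), 190 long (y), 18 tall, runs along y under the board; its inner face lies 41 mm behind the board's front edge (29 mm before its centre), so the hooked board overhangs by 41 mm. Hooked, this point is 8 mm below the table top, touching the edge's front face
- slot (a point): centre of the hand slot, a hole through the board, 36 mm (board x) by 70 mm (board y), centred 28 mm behind the board's centre (42 mm before its back edge), point half-way through the thickness (6 mm above the underside). Shut fingers pointing down fit into it; while the board is tipped its underside here is about 7 mm above the table
- cleat_left (a point): the same face, 85 mm to the left (board +y) of the middle
- cleat_right (a point): the same face, 85 mm to the right (board -y) of the middle
- table_edge (a point): fixed point on the upper corner of the table's front edge. The edge is straight along y; the table top lies behind it (+x) at z = 0 (its first 20 mm, the front rail, stand 1 mm higher); the front face goes straight down 115 mm. Nothing in front of it. The nearest cooker's front stands about 170 mm behind the edge
- canister: white lidded steel canister, 64 mm wide, 92 mm tall, standing to the left of the board; origin at the centre of its foot, z up
- salt_shaker: conical salt shaker with a red cap, 57 mm wide, 94 mm tall, standing to the right of the board; origin at the centre of its foot, z up
- pepper_mill: turned wooden pepper mill, 58 mm wide, 160 mm tall, farther right; origin at the centre of its foot, z up

How it is judged:
By the outcome, as a careful person would: the job done as asked, in the order asked, and still so for the second after the job is handed in, with the robot touching nothing.
It also fails if it takes over 42 s, if anything falls off the work surface, if the arm or the gripper's body presses on something with over 40 N, if the wrist force passes 120 N, or if a joint passes its speed limit or range.

## Working session

There is one attempt and no reset: what is moved stays moved. The work goes in short steps, Python scripts to look and compute and a shell command to move; the robot and the scene stay as the last step left them, time stands still between calls to the robot, and variables do not carry over. Pictures are saved under pics/ and viewed, at most 10 in all, crops included, and the job is handed in when it is done.

```bash
ls; mkdir -p pics
python3 - <<'E'
from bench import env
import cv2,numpy as np
np.set_printoptions(precision=4,suppress=True)
for n in("top","scene"):
    im=env.snapshot(n); cv2.imwrite(f"pics/{n}0.png",im[:,:,::-1]); c=env.camera_info(n); print(n,c['fx'],c['fy'],c['cx'],c['cy']);print(c['extrinsics'])
print(env.camera_info("wrist")); s=env.state();print(s)
E
```

```text
pics
top 392.7829517335719 392.7829517335719 319.34052738628935 199.55953729469272
[[-0.0282 -0.9833  0.1799  0.2593]
 [-0.9996  0.0274 -0.0071  0.2207]
 [ 0.002  -0.18   -0.9837  0.925 ]
 [ 0.      0.      0.      1.    ]]
scene 371.4897716953998 371.4897716953998 323.75795350654397 197.35999070102434
[[ 0.8191 -0.3749  0.4342  0.0398]
 [-0.5736 -0.5467  0.61   -0.3501]
 [ 0.0087 -0.7487 -0.6629  0.6539]
 [ 0.      0.      0.      1.    ]]
{'fx': 323.1942732617691, 'fy': 323.1942732617691, 'cx': 319.8056487470879, 'cy': 203.2747996275685, 'hand_eye': array([[ 0.0003, -0.9546, -0.2978,  0.0759],
       [ 1.    ,  0.0002,  0.0002, -0.    ],
       [-0.0001, -0.2978,  0.9546, -0.1409],
       [ 0.    ,  0.    ,  0.    ,  1.    ]])}
{'t': 0.1, 'q': array([ 1.0156,  0.2771, -0.0278,  1.268 ,  0.    ,  1.4674]), 'qvel': array([-0.0013, -0.0008,  0.004 ,  0.0003,  0.0016, -0.0018]), 'tau': array([  0.0007, -44.6708,  29.6129,   0.0085,  -0.0001,   0.    ]), 'tcp_pos': array([0.2725, 0.5617, 0.2302]), 'orientation': array([[-0.8997,  0.4366, -0.0011],
       [ 0.4366,  0.8997, -0.0018],
       [ 0.0002, -0.0021, -1.    ]]), 'ft_force': array([0.2432, 0.0298, 0.0896]), 'torque': array([ 0.0551, -0.002 , -0.0151]), 'finger_force': 0.0, 'grip_width': 1.0031607004750656}
```

View pics/top0.png

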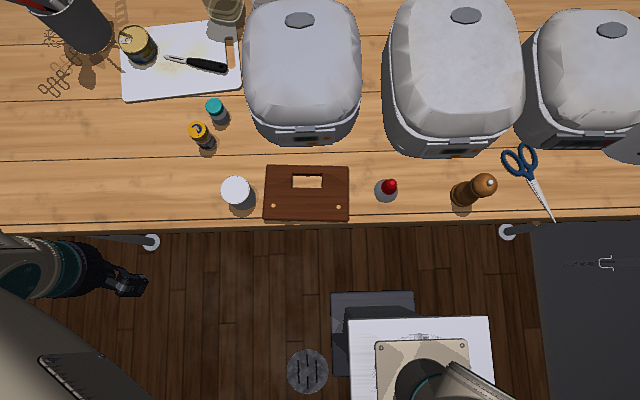

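View pics/scene0.png

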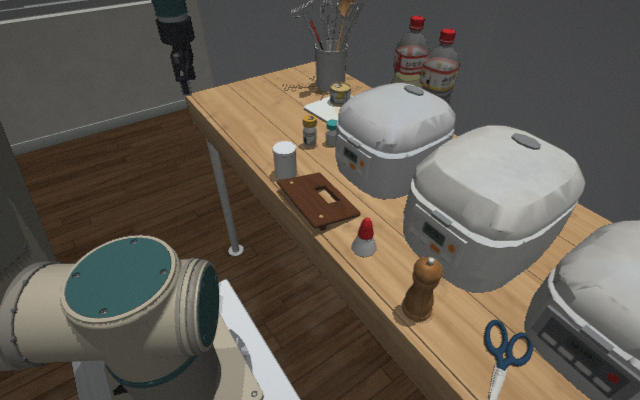

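The top view shows the board at about (263–349, 165–221), with its slot at (291–323, 173–189). The canister is at (236,192), the shaker at (387,189) and the mill at (470,190). The table edge runs along row ~222–230. Next I'll measure these.

```bash
cat > h.py <<'E'
from bench import env
import cv2,numpy as np
np.set_printoptions(precision=4,suppress=True)
def cam(n,s=None):
    c=env.camera_info(n)
    if n=="wrist":
        T=np.eye(4);T[:3,:3]=s['orientation'];T[:3,3]=s['tcp_pos'];E=T@c['hand_eye']
    else:E=c['extrinsics']
    return c,E
def cast(CE,uv,z):
    c,E=CE;uv=np.atleast_2d(uv).astype(float)
    d=np.c_[(uv[:,0]-c['cx'])/c['fx'],(uv[:,1]-c['cy'])/c['fy'],np.ones(len(uv))]@E[:3,:3].T
    return E[:3,3]+d*((z-E[2,3])/d[:,2])[:,None]
def proj(CE,p):
    c,E=CE;q=(np.atleast_2d(p)-E[:3,3])@E[:3,:3]
    return np.c_[c['fx']*q[:,0]/q[:,2]+c['cx'],c['fy']*q[:,1]/q[:,2]+c['cy']]
E
python3 - <<'E'
from h import *
im=cv2.imread("pics/top0.png"); C=cam("top")
big=cv2.resize(im[150:250,200:420],None,fx=3.6,fy=3.6,interpolation=cv2.INTER_CUBIC); cv2.imwrite("pics/top0c.png",big)
g=im.astype(int).sum(2)
for u in(215,280,300,330,370,420): print(u,g[212:242,u])
print("back",cast(C,[[266,165],[349,167]],.012)); print("front",cast(C,[[263,219],[348,221]],.038))
print("slot",cast(C,[[291,173],[323,175],[322,189],[291,188]],.022))
print("edge",cast(C,[[215,226],[420,221]],0))
print("things",cast(C,[[236,190]],.092),cast(C,[[389,186]],.094),cast(C,[[486,183]],.155))
E
```

```text
215 [426 426 423 430 436 437 287  99 424 403 390 391 409 431 456 145 127 136
 132 129 113 113 114 119 119 122 122 122 123 124]
280 [158 168 171 174 178 178 145  87 118 235 225 204 461 233 122 140 137 125
  43 127 127 126 121 128 124 126 124 118 116 121]
300 [160 158 169 164 169 176 165 130  66 186 262 246 223 114 149 144 133 113
  88  88  88  99  91  91  89  95  95  99  89  98]
330 [158 161 159 171 166 162 182 144  98 144 188 249 148 144 145 135 118 120
 123 121 118 118 123 117 123 122 120 120 117 117]
370 [429 428 111 268 406 410 410 426 424 426 387 126 140 133 123 113 123 123
 126 124 125 125 129 117 125 122 125 120 125 116]
420 [330  68 482 478 463 450 437 438 469 243 122 137 121 116  32 125 122 115
 114 119 118 125 118 128 121 119 128 124 119 126]
back [[0.5141 0.3398 0.012 ]
 [0.5037 0.1408 0.012 ]]
front [[0.3801 0.3437 0.038 ]
 [0.3702 0.1506 0.038 ]]
slot [[0.4901 0.2795 0.022 ]
 [0.4832 0.2039 0.022 ]
 [0.4495 0.2073 0.022 ]
 [0.4539 0.28   0.022 ]]
edge [[ 0.3718  0.4624  0.    ]
 [ 0.3701 -0.0231  0.    ]]
things [[0.4377 0.3945 0.092 ]] [[0.4369 0.0631 0.094 ]] [[ 0.4246 -0.1206  0.155 ]]
```

View pics/top0c.png

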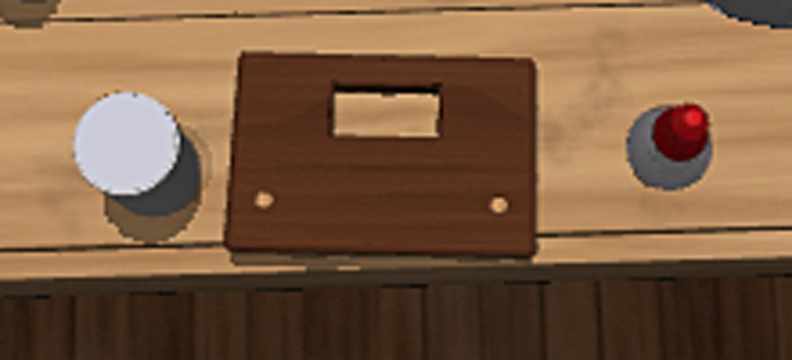

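```bash
python3 -m inch '[[0.6,-1,0,0.4,1],[0.6,-1,0,0.4,1],[0.6,-1,0,0.4,1],[0.6,-1,0,0.4,1],[0.6,-1,0,0.4,1]]' 20
python3 -m inch '[[0.6,-1,0,0.4,1],[0.6,-1,0,0.4,1],[0.6,-1,0,0.4,1],[0.6,-1,0,0.4,1],[0.6,-1,0,0.4,1]]'
python3 -m inch '[[0.6,-1,0,0.4,1],[0.6,-1,0,0.4,1],[0.6,-1,0,0.4,1],[0.6,-1,0,0.4,1],[0.6,-1,0,0.4,1]]'
python3 -m inch '[[0.6,-0.8,-1,0.4,1],[0,0,-1,0,1],[0,0,-1,0,1],[0,0,-1,0,1],[0,0,0,0,1]]'
python3 - <<'E'
from h import *
s=env.state(); im=env.snapshot("wrist"); cv2.imwrite("pics/w1.png",im[:,:,::-1]); np.save("w1.npy",s,allow_pickle=True); print(s)
E
```

```text
t: 0.6
tcp_pos: [0.3329, 0.4611, 0.2307]
orientation: [[-0.952, 0.306, -0.001], [0.306, 0.952, -0.001], [0.0, -0.001, -1.0]]
ft_force: [0.4, -0.6, 0.5]
grip_width: 0.145
finger_force: 0.0
t: 1.1
tcp_pos: [0.3929, 0.3612, 0.2308]
orientation: [[-0.985, 0.171, -0.001], [0.171, 0.985, -0.001], [0.001, -0.001, -1.0]]
ft_force: [0.5, -0.2, -0.2]
grip_width: 0.001
finger_force: 0.0
t: 1.6
tcp_pos: [0.4529, 0.2613, 0.2308]
orientation: [[-0.999, 0.032, -0.001], [0.032, 0.999, -0.0], [0.001, -0.0, -1.0]]
ft_force: [0.4, 0.6, 0.4]
grip_width: -0.001
finger_force: 0.0
t: 2.1
tcp_pos: [0.462, 0.245, 0.148]
orientation: [[-1.0, 0.005, -0.007], [0.005, 1.0, -0.003], [0.007, -0.003, -1.0]]
ft_force: [-0.7, -0.3, 0.1]
grip_width: -0.0
finger_force: 0.0
{'t': 2.1, 'q': array([ 0.364 ,  0.1621, -0.3541,  1.0618, -0.    ,  0.3693]), 'qvel': array([ 0.0034, -0.0248,  0.0495,  0.0349,  0.0005, -0.0006]), 'tau': array([ -0.1877, -36.0042,  27.9576,  -0.483 ,  -0.0022,  -0.    ]), 'tcp_pos': array([0.462, 0.245, 0.148]), 'orientation': array([[-1.    ,  0.0053, -0.0068],
       [ 0.0053,  1.    , -0.0026],
       [ 0.0068, -0.0026, -1.    ]]), 'ft_force': array([-0.7389, -0.2896,  0.0769]), 'torque': array([-0.0322,  0.0435, -0.0395]), 'finger_force': 0.0, 'grip_width': -0.000498625854971326}
```

View pics/w1.png

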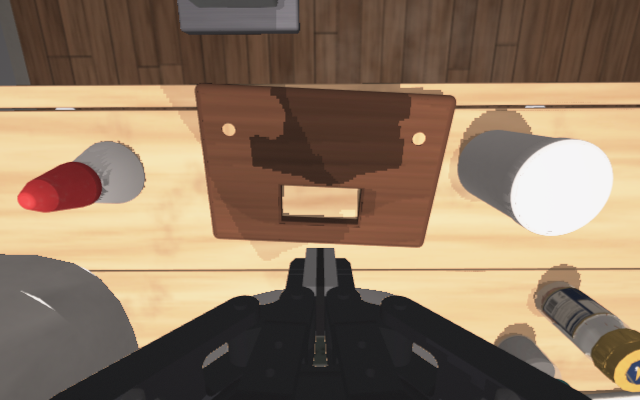

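The wrist view shows the slot at columns 282–360, rows 185–220. The table edge is at row ~84 and the rail joint at row ~107.

Run:
```python
from h import *
s=np.load("w1.npy",allow_pickle=True).item(); W=cam("wrist",s)
im=cv2.imread("pics/w1.png"); g=im.astype(int).sum(2)
for u in(150,480): print(u,g[76:114,u])
for v in(195,205): print(g[v,272:292],g[v,350:372])
print(g[178:228,320])
print("edge",cast(W,[[150,83],[560,83]],.001),"groove",cast(W,[[150,108],[580,107]],.0))
print("slot front rim",cast(W,[[283,185],[360,189]],.026)); print("slot back rim(top)",cast(W,[[282,220],[358,224]],.019))
print("front corners",cast(W,[[197,85],[455,96]],.038)); print("back",cast(W,[[215,238],[422,246]],.012))
print("dowel",cast(W,[[229,130],[419,139]],.033))
```

```text
150 [190 188 189 191 190 193 194 200 263 460 593 595 598 604 608 612 615 617
 616 612 606 604 604 602 598 591 584 579 574 562 526 306 213 238 388 571
 587 598]
480 [229 230 230 230 227 227 271 449 596 600 601 602 605 604 601 597 590 581
 575 571 568 566 565 570 576 583 596 600 563 327 213 226 368 554 577 621
 628 635]
[239 238 239 237 237 237 218 204 181 127 276 321 529 581 581 581 581 581
 581 579] [547 546 548 548 550 550 551 404 300 210 121 182 197 203 228 238 238 239
 237 235 237 236]
[235 235 236 234 233 236 191 197 187 131 390 535 560 560 556 554 552 551
 550 548] [559 559 558 561 560 565 562 416 208 128 183 152 195 228 231 231 231 231
 230 229 229 229]
[139 135 141 141 138 167 240 229 295 507 572 574 582 586 585 586 576 567
 555 544 534 530 529 525 523 525 538 551 558 563 570 578 589 595 601 603
 563 330 314 231 118 117 116 113 136 200 208 182 261 265]
edge [[0.3688 0.1026 0.001 ]
 [0.3706 0.4459 0.001 ]] groove [[0.3889 0.0989 0.    ]
 [0.3899 0.4677 0.    ]]
slot front rim [[0.4511 0.2139 0.026 ]
 [0.4549 0.2785 0.026 ]]
slot back rim(top) [[0.4848 0.2109 0.019 ]
 [0.4888 0.2786 0.019 ]]
front corners [[0.3727 0.1552 0.038 ]
 [0.3813 0.3448 0.038 ]]
back [[0.5048 0.1471 0.012 ]
 [0.5136 0.3398 0.012 ]]
dowel [[0.4054 0.1745 0.033 ]
 [0.4129 0.3224 0.033 ]]
```

```bash
python3 -m inch '[[0.4,0.5,-1,0,1],[0,0,-1,0,1],[0,0,-1,0,1],[0,0,-1,0,1],[0,0,-1,0,1]]'
python3 -m inch '[[0,0,0,0,1],[0,0,0,0,1]]'
python3 - <<'E'
from h import *
s=env.state(); im=env.snapshot("wrist"); cv2.imwrite("pics/w2.png",im[:,:,::-1]); print(s['tcp_pos'],proj(cam("wrist",s),s['tcp_pos']))
E
```

```text
t: 2.65
tcp_pos: [0.4741, 0.2569, 0.0521]
orientation: [[-1.0, 0.005, 0.002], [0.005, 1.0, 0.001], [-0.002, 0.001, -1.0]]
ft_force: [-0.0, -0.7, 0.7]
grip_width: -0.002
finger_force: 0.0
t: 2.85
tcp_pos: [0.4734, 0.2566, 0.0522]
orientation: [[-1.0, 0.005, 0.001], [0.005, 1.0, 0.0], [-0.001, 0.0, -1.0]]
ft_force: [-0.6, -0.2, 0.2]
grip_width: 0.003
finger_force: 0.0
[0.4734 0.2566 0.0522] [[319.7668 265.9981]]
```

View pics/w2.png

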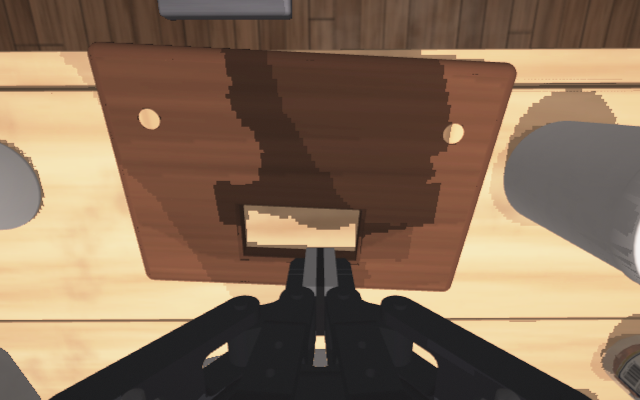

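The slot is at columns 243–360, rows 207–260, and the fingertip is above it, slightly right of centre.

Run:
```python
from h import *
s=env.state(); W=cam("wrist",s)
print(cast(W,[[244,206],[361,211]],.026),cast(W,[[243,250],[358,254]],.019),cast(W,[[243,260],[358,263]],.019))
im=cv2.imread("pics/w2.png").astype(int).sum(2); print(im[235:270,270]); print(cast(W,[[100,49],[500,49]],.001))
```

```text
[[0.4519 0.2157 0.026 ]
 [0.4551 0.2795 0.026 ]] [[0.4816 0.2113 0.019 ]
 [0.4845 0.2796 0.019 ]] [[0.4882 0.2108 0.019 ]
 [0.4905 0.2798 0.019 ]]
[578 588 597 604 610 611 613 614 617 578 341 329 261 121 119 121 120 119
 119 115 115 138 195 216 219 220 229 251 261 267 265 262 260 260 259]
[[0.37   0.138  0.001 ]
 [0.371  0.3553 0.001 ]]
```

```bash
python3 -m inch '[[-0.1,0,-0.6,0,1],[0,0,-0.6,0,1],[0,0,0,0,1]]'; python3 -m inch '[[0,0,-0.6,0,1],[0,0,-0.4,0,1],[0,0,0,0,1]]'
```

```text
t: 3.2
tcp_pos: [0.4691, 0.2556, 0.0255]
orientation: [[-1.0, 0.005, -0.003], [0.005, 1.0, -0.001], [0.003, -0.001, -1.0]]
ft_force: [-0.3, -1.1, 0.4]
grip_width: -0.002
finger_force: 0.0
t: 3.5
tcp_pos: [0.4695, 0.2557, 0.0056]
orientation: [[-1.0, 0.005, -0.003], [0.005, 1.0, -0.001], [0.003, -0.001, -1.0]]
ft_force: [0.7, 0.3, -0.5]
grip_width: 0.002
finger_force: 0.0
```

```bash
python3 -m inch '[[-0.25,0,0,0,1],[-0.2,0,0,0,1],[-0.2,0,0,0,1],[-0.2,0,0,0,1],[-0.2,0,0,0,1]]'; python3 -m inch '[[-0.2,0,0,0,1],[-0.2,0,0,0,1],[0,0,0,0,1]]'
python3 - <<'E'
from h import *
s=env.state(); im=env.snapshot("wrist"); cv2.imwrite("pics/w3.png",im[:,:,::-1]); print(s['tcp_pos'],s['ft_force'])
E
```

```text
t: 4.0
tcp_pos: [0.4499, 0.2564, 0.0077]
orientation: [[-1.0, 0.005, 0.001], [0.005, 1.0, 0.0], [-0.001, 0.0, -1.0]]
ft_force: [0.9, 0.8, 0.3]
grip_width: -0.0
finger_force: 0.7
t: 4.3
tcp_pos: [0.442, 0.2566, 0.0078]
orientation: [[-1.0, 0.005, 0.001], [0.005, 1.0, 0.001], [-0.001, 0.001, -1.0]]
ft_force: [1.2, 0.0, 1.4]
grip_width: 0.005
finger_force: 0.6
[0.442  0.2566 0.0078] [1.155  0.0424 1.4279]
```

View pics/w3.png

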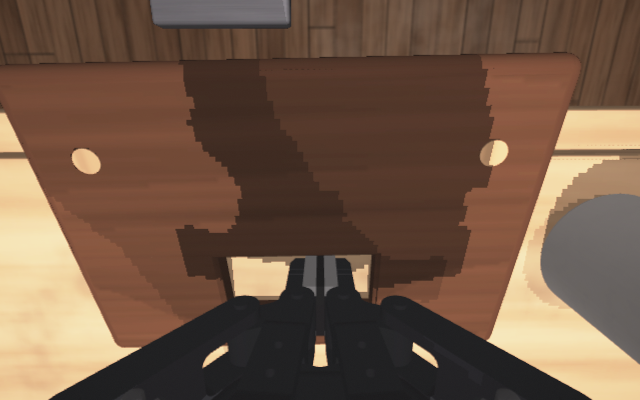

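The board has slid and its front now overhangs. The dowels are at (86,161) and (494,153), so the yaw needs checking.

Run:
```python
from h import *
s=env.state(); W=cam("wrist",s)
d=cast(W,[[86,161],[494,153]],.033);f=cast(W,[[0,68],[578,54]],.038);print(d,f,"edge",cast(W,[[600,107]],.001)); 
for p in(d,f): print(np.arctan2(-(p[1,0]-p[0,0]),p[1,1]-p[0,1]))
print(cast(W,[[228,255],[372,255]],.026))
```

```text
[[0.3858 0.1726 0.033 ]
 [0.3836 0.319  0.033 ]] [[0.3552 0.1555 0.038 ]
 [0.3519 0.3378 0.038 ]] edge [[0.3685 0.3795 0.001 ]]
0.015138614719717034
0.01776518109884272
[[0.4268 0.2182 0.026 ]
 [0.4271 0.2784 0.026 ]]
```

```bash
python3 -m inch '[[0.2,0,0,0,1],[0,-0.4,0,0,1],[0,-0.3,0,0,1],[-0.2,0,0,0,1],[-0.2,0,0,0,1]]'; python3 -m inch '[[-0.2,0,0,0,1],[-0.2,0,0,0,1],[-0.2,0,0,0,1],[0,0,0,0,1]]'
python3 - <<'E'
from h import *
s=env.state(); im=env.snapshot("wrist"); cv2.imwrite("pics/w4.png",im[:,:,::-1]); print(s['tcp_pos'],s['ft_force'])
E
```

```text
t: 4.85
tcp_pos: [0.4376, 0.2418, 0.0071]
orientation: [[-1.0, 0.006, -0.0], [0.006, 1.0, -0.0], [0.0, -0.0, -1.0]]
ft_force: [0.9, 0.0, -0.9]
grip_width: -0.005
finger_force: 0.5
t: 5.25
tcp_pos: [0.4248, 0.2423, 0.0072]
orientation: [[-1.0, 0.004, -0.001], [0.004, 1.0, -0.0], [0.001, -0.0, -1.0]]
ft_force: [-0.0, -0.6, 0.0]
grip_width: -0.001
finger_force: 0.0
[0.4248 0.2423 0.0072] [-0.0066 -0.6296  0.0014]
```

View pics/w4.png

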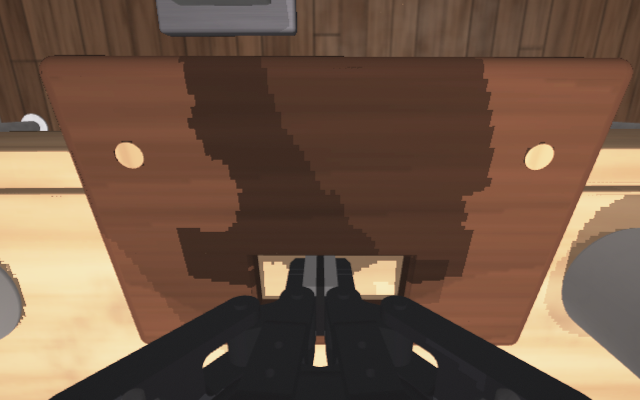

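The board is still tipped. Its front edge runs (55,57)–(620,60), so it is almost square, and the cleat is about at the table edge. I'll drag a little farther.

```bash
python3 -m inch '[[-0.15,0,0,0,1],[-0.15,0,0,0,1],[-0.1,0,0,0,1],[0,0,0,0,1],[0,0,0,0,1]]'
python3 - <<'E'
from h import *
s=env.state(); im=env.snapshot("wrist"); cv2.imwrite("pics/w5.png",im[:,:,::-1]); print(s['tcp_pos'],s['ft_force'])
E
```

```text
t: 5.8
tcp_pos: [0.4178, 0.2423, 0.0073]
orientation: [[-1.0, 0.005, -0.0], [0.005, 1.0, 0.0], [0.0, 0.0, -1.0]]
ft_force: [0.8, 0.1, 0.3]
grip_width: -0.003
finger_force: 0.2
[0.4178 0.2423 0.0073] [0.7931 0.0689 0.3186]
```

View pics/w5.png

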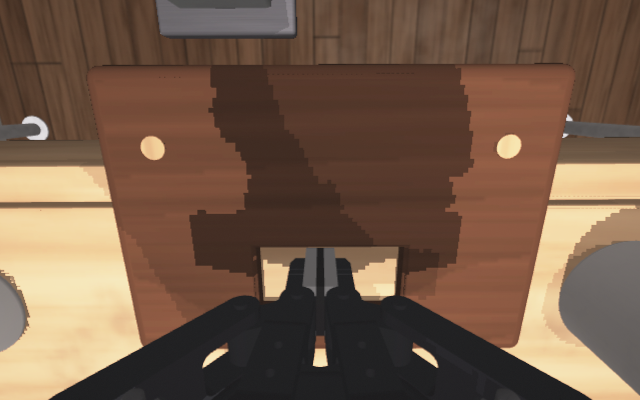

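The board has dropped: its front edge now spans (92,67)–(572,65) and looks flat. I'll measure the gap.

Run:
```python
from h import *
s=env.state(); W=cam("wrist",s)
f=cast(W,[[92,68],[572,65]],.013);d=cast(W,[[152,148],[509,146]],.013);print(f,d,np.diff(f[:,1]),"edge",cast(W,[[60,164],[600,162]],.001))
for p in(d,f): print(np.arctan2(-(p[1,0]-p[0,0]),p[1,1]-p[0,1]))
print("slot front",cast(W,[[262,246],[398,246]],.0125))
im=cv2.imread("pics/w5.png").astype(int).sum(2); print(im[130:175,60],im[130:175,600])
```

```text
[[0.3287 0.1544 0.013 ]
 [0.3286 0.3403 0.013 ]] [[0.3597 0.1728 0.013 ]
 [0.3596 0.3212 0.013 ]] [0.1859] edge [[0.3684 0.1231 0.001 ]
 [0.3686 0.3711 0.001 ]]
0.0009063354727652465
0.001028414326057199
slot front [[0.4047 0.2159 0.0125]
 [0.405  0.2783 0.0125]]
[214 211 215 217 221 223 227 232 234 225 188 226 234 240 240 239 241 250
 256 262 263 265 268 273 279 278 278 276 275 271 251 253 280 289 306 359
 491 613 613 616 616 617 617 619 622] [256 260 261 261 263 265 271 267 234 235 233 237 244 243 243 249 252 253
 260 261 262 269 261 259 259 260 266 268 275 287 283 291 323 413 579 616
 619 620 623 621 622 621 622 620 619]
```

```bash
python3 -m inch '[[0.2,0.25,0,0,1],[0.15,0,0,0,1],[0.1,0,0,0,1],[0,0,0,0,1]]'; python3 -m inch '[[0.07,0,0,0,1],[0,0,0,0,1]]'; python3 -m inch '[[0.05,0,0,0,1],[0,0,0,0,1]]';python3 - <<'E'
from h import *
s=env.state();print(s['tcp_pos'],s['ft_force'],s['finger_force'])
E
```

```text
t: 6.25
tcp_pos: [0.4274, 0.2474, 0.0073]
orientation: [[-1.0, 0.005, 0.0], [0.005, 1.0, 0.0], [-0.0, 0.0, -1.0]]
ft_force: [-0.1, 0.0, 0.1]
grip_width: 0.001
finger_force: 0.0
t: 6.45
tcp_pos: [0.4283, 0.2472, 0.0073]
orientation: [[-1.0, 0.005, -0.0], [0.005, 1.0, -0.0], [0.0, -0.0, -1.0]]
ft_force: [0.7, 0.3, 0.3]
grip_width: 0.004
finger_force: 0.0
t: 6.65
tcp_pos: [0.4294, 0.2473, 0.0073]
orientation: [[-1.0, 0.005, 0.0], [0.005, 1.0, 0.0], [-0.0, 0.0, -1.0]]
ft_force: [-0.1, -1.1, 0.4]
grip_width: -0.001
finger_force: 0.0
[0.4294 0.2473 0.0073] [-0.1246 -1.1155  0.4435] 0.0
```

```bash
python3 -m inch '[[0.05,0,0,0,1],[0,0,0,0,1]]'|grep -E "tcp|force"; python3 -m inch '[[0.05,0,0,0,1],[0,0,0,0,1]]'|grep -E "tcp|force"; python3 -m inch '[[0.05,0,0,0,1],[0,0,0,0,1]]'|grep -E "tcp|force"
```

```text
tcp_pos: [0.4304, 0.2473, 0.0074]
ft_force: [-0.3, 0.1, 0.7]
finger_force: 0.0
tcp_pos: [0.4315, 0.2473, 0.0074]
ft_force: [0.8, -0.3, -0.1]
finger_force: 0.0
tcp_pos: [0.4319, 0.2472, 0.0072]
ft_force: [-1.2, 0.5, -0.3]
finger_force: 0.4
```

```bash
python3 -m inch '[[0.05,0,0,0,1],[0,0,0,0,1]]'|grep -E "tcp|force"; python3 -m inch '[[0.05,0,0,0,1],[0,0,0,0,1]]'|grep -E "tcp|force"
python3 - <<'E'
from h import *
s=env.state(); im=env.snapshot("wrist"); cv2.imwrite("pics/w6.png",im[:,:,::-1]); print(s['tcp_pos'],s['ft_force'])
E
```

```text
tcp_pos: [0.4321, 0.2472, 0.0071]
ft_force: [-3.4, -0.4, 2.8]
finger_force: 1.8
tcp_pos: [0.4332, 0.2472, 0.0071]
ft_force: [-5.0, 0.4, 2.9]
finger_force: 2.4
[0.4332 0.2472 0.0071] [-4.996   0.389   2.8911]
```

View pics/w6.png

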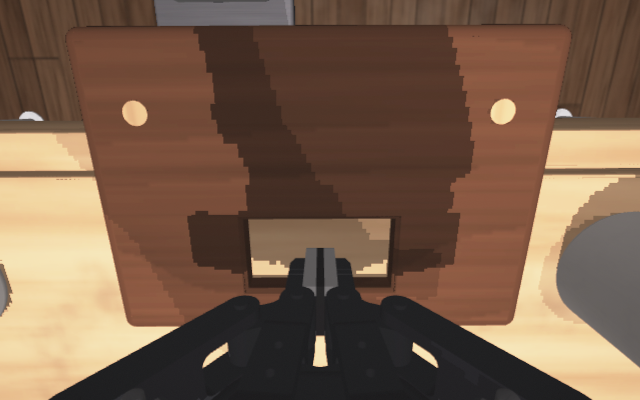

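Run:
```python
from h import *
s=env.state(); W=cam("wrist",s)
f=cast(W,[[70,30],[570,30]],.013);d=cast(W,[[134.5,113],[503,111.5]],.013);b=cast(W,[[127,322],[518,322]],.013)
print(f,d,b,np.diff(f[:,1]),np.diff(d[:,1]),np.diff(b[:,1]),"edge",cast(W,[[40,132],[600,130]],.001),"slot",cast(W,[[248,218],[391,218]],.0125))
for p in(d,f): print(np.arctan2(-(p[1,0]-p[0,0]),p[1,1]-p[0,1]))
# refined dowels and same on w5
for n in("w5","w6"):
    im=cv2.imread(f"pics/{n}.png"); m=cv2.inRange(im,(90,150,190),(255,255,255)); k,_,st,ce=cv2.connectedComponentsWithStats(m)
    print(n,[(ce[i].round(1),st[i,4]) for i in range(1,k) if 200<st[i,4]<1200])
```

```text
[[0.331  0.1538 0.013 ]
 [0.3318 0.3416 0.013 ]] [[0.3611 0.1728 0.013 ]
 [0.3612 0.3212 0.013 ]] [[0.4605 0.1518 0.013 ]
 [0.4613 0.3449 0.013 ]] [0.1877] [0.1484] [0.1931] edge [[0.3694 0.1226 0.001 ]
 [0.3696 0.3722 0.001 ]] slot [[0.4064 0.2153 0.0125]
 [0.4067 0.279  0.0125]]
-0.0005631284088042295
-0.004599667356560621
w5 [(array([ 36.9, 127.6]), np.int32(257)), (array([508.5, 146.2]), np.int32(461)), (array([152.2, 147.6]), np.int32(438)), (array([274.2, 278.5]), np.int32(713)), (array([319.7, 357.9]), np.int32(214))]
w6 [(array([502.8, 111.1]), np.int32(499)), (array([134.3, 112.9]), np.int32(485)), (array([268. , 268.1]), np.int32(444)), (array([374.1, 268.7]), np.int32(241)), (array([319.8, 352. ]), np.int32(346)), (array([215.4, 354.6]), np.int32(212)), (array([424.2, 354.2]), np.int32(213))]
```

```bash
python3 -m inch '[[0.05,0,0,0,1],[0,0,0,0,1],[0,0,0,0,1]]'|grep -E "tcp|force"
python3 - <<'E'
from h import *
s=env.state(); W=cam("wrist",s); im=env.snapshot("wrist")[:,:,::-1].copy(); cv2.imwrite("pics/w7.png",im)
m=cv2.inRange(im,(90,150,190),(255,255,255)); k,_,st,ce=cv2.connectedComponentsWithStats(m)
for i in range(1,k):
    if 400<st[i,4]<600: print(ce[i],cast(W,ce[i],.013))
print(s['tcp_pos'],s['ft_force'],s['torque'])
E
```

```text
tcp_pos: [0.4333, 0.2472, 0.007]
ft_force: [-6.4, 0.5, 5.0]
finger_force: 3.5
[502.6407 111.0679] [[0.361  0.3211 0.013 ]]
[134.3787 112.7259] [[0.361  0.1728 0.013 ]]
[268.0344 268.1881] [[0.4311 0.223  0.013 ]]
[0.4333 0.2472 0.007 ] [-6.3913  0.4766  5.031 ] [ 0.1523  1.4477 -0.014 ]
```

The board has stopped while the force rises (6.4 N), and both dowels read x = 0.3610. So the cleat is bearing and square. I'll back off and lift out.

```bash
python3 -m inch '[[-0.1,0,0,0,1],[-0.25,0,0,0,1],[0,0,0,0,1],[0,0,0,0,1]]'|grep -E "tcp|force"; python3 -m inch '[[0,0,0.4,0,1],[0,0,0.6,0,1],[0,0,1,0,1],[0,0,1,0,1],[0,0,1,0,1]]'|grep -E "tcp|force"; python3 -m inch '[[0,0,1,0,1],[0,0,1,0,1],[0,0,0,0,1],[0,0,0,0,1]]'|grep -E "tcp|force"
python3 - <<'E'
from h import *
s=env.state(); W=cam("wrist",s); im=env.snapshot("wrist")[:,:,::-1].copy(); cv2.imwrite("pics/w8.png",im)
m=cv2.inRange(im,(90,150,190),(255,255,255)); k,_,st,ce=cv2.connectedComponentsWithStats(m)
for i in range(1,k):
    if 60<st[i,4]<400: print(ce[i],st[i,4],cast(W,ce[i],.013))
E
```

```text
tcp_pos: [0.4292, 0.2474, 0.0076]
ft_force: [0.0, -0.9, -0.1]
finger_force: 0.0
tcp_pos: [0.4289, 0.2474, 0.0893]
ft_force: [1.0, 0.2, -0.1]
finger_force: 0.0
tcp_pos: [0.429, 0.2475, 0.1283]
ft_force: [0.2, 0.5, -0.8]
finger_force: 0.0
[416.1429 112.6939] 147 [[0.3611 0.3214 0.013 ]]
[220.8507 113.8134] 134 [[0.3613 0.1723 0.013 ]]
[535.3488 111.8605] 86 [[0.361  0.4123 0.013 ]]
[ 59.9    114.5778] 90 [[0.3612 0.0493 0.013 ]]
[427.     355.5664] 143 [[0.5894 0.3513 0.013 ]]
```

View pics/w8.png

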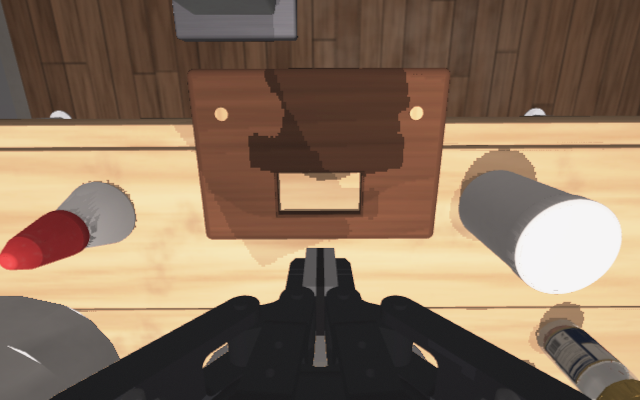

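The board stayed put, flat and square, with its front overhanging (front edge at row 70, table edge at row ~121). The canister and shaker haven't moved.

```bash
python3 -c "
from bench import env
print(env.hand_in())"
```

```text
the job is handed in; nothing more can be done
None
```

The board is hooked over the table's front edge, lying flat with its cleat snug and square. It was moved only with a fingertip in the slot (about 6 N at most), and nothing around it was touched; the job is handed in.

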